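# Slide the media dial home into its charging recess

### The arm

A 6-joint arm with a two-finger parallel gripper is mounted at the origin on the work surface. World frame = base frame: x ahead of the robot, y to its left, z up, the work surface at z = 0. Lengths are in m, angles in rad, forces in N, time in s.
With the tool pointing down it reaches from about 0.25 to 0.8 m from the base axis. Payload 3.9 kg.
Tool frame: the origin (TCP) lies at the very end of the fingers, on their centre line; the grasp point (between the pads) lies robot.hold_point_z behind it (robot.hold_point_z is the distance from the TCP to the grasp point, in m); z points along the fingers, y is the line along which they close (so a half turn about z gives the same grasp; the last joint's range is limited). The gripper opens to 85 mm and grips with 20 to 120 N. Pads are 22 mm wide; open, the fingers measure 114 mm over their backs; the gripper's body (76 mm by 85 mm) begins 54 mm behind the grasp point. The pads swing forward as they close: fully open they stand 13 mm farther back than shut.
Start: joints at [-1.158, 0.26, -0.138, 1.173, 0, 1.571], TCP at [0.211, -0.481, 0.231] pointing down, gripper open.
Joint ranges: [-2.78, 2.78], [-0.83, 1.72], [-1.28, 1.37], [-1.9, 2.12], [-1.57, 1.48], [-3.14, 3.14]. Speed limits (rad/s): [2.57, 2.57, 3.14, 3.14, 3.14, 3.14].

### API

Orientations are given as a rotation vector (axis times angle).
In Python, from plant import robot gives the robot as it stands. The module is installed in compiled form; this text tells all that it offers.
- The arm moves only by the shell command python3 -m creep 'ROWS' [FORCE]. ROWS is JSON, a list of rows, each a list of 5 numbers: the shift along the tool's x, y, z each as a share of 150 mm, from -1 to 1, then the turn about the tool's z as a share of pi/2 rad, from -1 to 1, then the opening, from -1 (shut) to 1 (fully open). A call has 1 to 8 rows; each row shifts and turns the commanded pose from where the row before left it, along the tool's axes as they then stand; what a row does not reach is not made up. A row lasts 1/8 s, in which the tool goes at most 62.5 mm and 10.7 degrees, less where a joint would pass 70% of its speed; a pose out of reach is approached as far as the arm can. A call with a number of a shift or a turn outside -1 to 1 is refused whole. A call with a gripper value outside its range is refused whole. The fingers move at their own pace and stop on an object; FORCE is the grip in N (left out, the last holds). Time passes only in rows, so rows that do not move let the fingers close. It gives the time, the measured TCP pose, the force, the opening and the grip force at its end, in the units of the state.
- robot.observe(): the state, without advancing time (a new reading comes with each control period).
- robot.grab_frame(name): name is "side" or "top" or "wrist"; returns a dict with "frame" (420x560x3 uint8, red, green, blue), "depth" (420x560 float32, m along the optical axis (not along the pixel's ray), 0 where there is no reading), "intrinsics" (3x3 intrinsics, pixels), "R" (3x3) and "t" (3): a world point X has camera coordinates R X + t. Camera axes: x right, y down, z forward; pixel columns grow to the right and rows downward; lengths in m; the calibration is good to about 2 mm. A picture is of the moment at which its call begins.
- robot.close_job(): hands the job in; it is judged then, once.
The state is a dict: "time_s": time; "joints": joint angles; "qd": joint speeds; "tau": joint torques, N m; "tool_pos": TCP position; "orientation": TCP orientation; "force": force on the tool from outside, world axes, zero at the start; "torque": the same for the moment, N m; "opening": opening from 0.0 (shut) to 1.0 (fully open); "grasp_force": force on a finger pad.
Only numpy, scipy, OpenCV 4.12 (cv2) and the standard library are available. Lean on these libraries where they do the work, as an engineer would, in place of code of your own. Each camera call takes 0.05 s, during which the arm holds its last target. There are 200 camera calls.

### The job

Two media dials lie on the wooden charging board, one on either side of the shallow round recess. Slide the one with the round base along the board, without lifting it off, until it drops into the recess and lies flat on the bottom. Leave the square-based dial where it is.

Things in the scene. Friction and masses are not known exactly. Their poses are not given: they have to be found in the camera images.
- dial_mid (a point): Media dial with the ROUND base: flat aluminium disc 84 mm across and 10 mm thick, with an upright black round knob in its middle, 36 mm across and 28 mm tall (whole thing 38 mm tall, about 0.2 kg, rigid, the knob does not turn on the base). Lies loose on the board, to one side or the other of the recess. The point is on its axis, half-way up, 19 mm above its underside; z is up the knob.
- recess (a point): Shallow round recess, 104 mm across and 8 mm deep with upright sides and a cork-faced bottom, in the middle of a fixed light wooden board 420 mm long, 260 mm wide and 20 mm thick that lies flat on the desk. The point is the centre of the recess's bottom, 12 mm above the desk; the board's top is 8 mm above the point. y runs along the board's length, x across it towards the side away from the robot, z up.
- square_mid (a point): Media dial with the SQUARE base, not to be moved: aluminium plate 84 x 84 mm, 10 mm thick, with the same knob (36 mm across, 28 mm tall). Lies loose on the board on the other side of the recess from the round one. The point is on the knob's axis, half-way up, 19 mm above its underside.
Things that resemble listed ones, but are neither listed nor needed, are in the scene too. Leave any pink look-alike of the part that bears dial_mid alone.

How it is judged:
At the end, for the whole second after the job is handed in: The round-based dial lies at rest, upright (within 3.4 degrees) and flat on the bottom of the recess (its point within 13 mm of the recess's centre and less than 21.5 mm above the recess's bottom), and the square-based dial is within 20 mm of where it began (horizontal distance between dial_mid and recess below 0.013 m and z of dial_mid in the frame of recess between 0.015 and 0.0215 m and angle between dial_mid's own z axis and vertical below 0.06 rad and linear speed of dial below 0.02 m/s and distance of square_mid from where it was at the start of the episode below 0.02 m); the robot touches nothing.
It fails at once if the round-based dial is lifted more than 15 mm off the board's top (z of dial_mid in the frame of recess above 0.042 m).
It fails at once if the square-based dial is moved by more than 20 mm (distance of square_mid from where it was at the start of the episode above 0.02 m).
It also fails if it takes over 32 s, if anything falls off the work surface, if the arm or the gripper's body presses on something with over 40 N, if the wrist force passes 120 N, or if a joint passes its speed limit or range.

## Working session

There is one attempt and no reset: what is moved stays moved. The work goes in short steps, Python scripts to look and compute and a shell command to move; the robot and the scene stay as the last step left them, time stands still between calls to the robot, and variables do not carry over. Pictures are saved under pics/ and viewed, at most 10 in all, crops included, and the job is handed in when it is done.

```bash
mkdir -p pics
python3 - <<'E'
from plant import robot
import cv2,numpy as np
s=robot.observe();print(s['time_s'],s['tool_pos'],s['orientation'],s['opening'],robot.hold_point_z)
for n in("top","side"):
    f=robot.grab_frame(n);np.savez(f'{n}.npz',**f);cv2.imwrite(f'pics/{n}.png',f['frame'][:,:,::-1])
E
```

```text
0.0 [ 0.2103224  -0.48027385  0.23047436] [-3.07305439e+00 -6.43434984e-01  6.72193861e-04] 1.0004405653602715 0.0187
```

View pics/top.png

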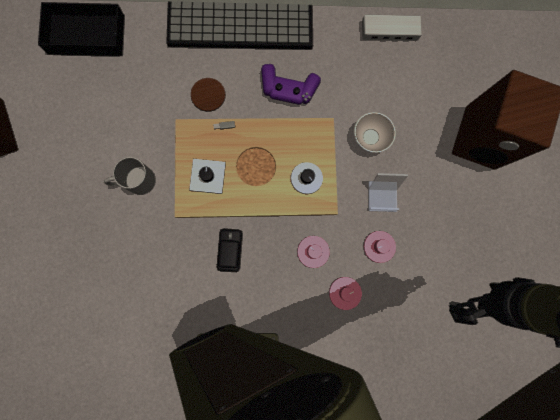

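View pics/side.png

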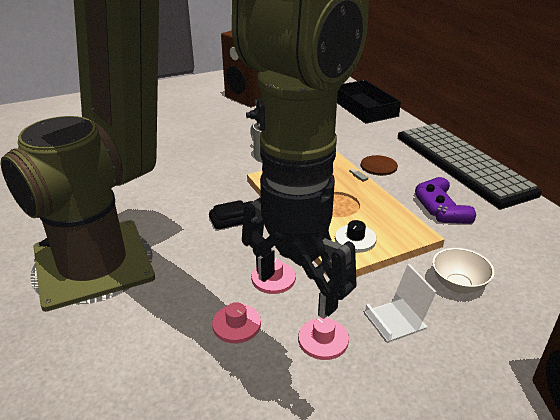

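Candidates for the round dial in the top view: the aluminium round-base dial (307,178), the square dial (207,176), pink look-alikes at (314,251), (380,246) and (346,293), and a brown disc (208,95). I choose (307,178). The recess is at (256,167).

```bash
cat > h.py <<'E'
import numpy as np
def cloud(f):
    d=f['depth'];v,u=np.mgrid[:d.shape[0],:d.shape[1]];K=f['intrinsics']
    c=np.stack([(u-K[0,2])/K[0,0]*d,(v-K[1,2])/K[1,1]*d,d],-1)
    return (c-f['t'])@f['R']
E
python3 - <<'E'
import numpy as np,cv2
from h import cloud
f=dict(np.load('top.npz'));P=cloud(f);img=f['frame']
hsv=cv2.cvtColor(img,cv2.COLOR_RGB2HSV)
for n,(u,v) in dict(round=(307,178),square=(207,176),recess=(256,167)).items():
    w=np.zeros(img.shape[:2],bool);w[v-27:v+28,u-27:u+28]=1
    if n!='recess':
        m=w&(hsv[...,1]<60)&(hsv[...,2]>120)
        k=w&(hsv[...,2]<70)&(P[...,2]>.045)
        print(n,'knob',k.sum(),np.median(P[k],0) if k.any() else 0)
    else: m=w&(P[...,2]<.0155)&(P[...,2]>.006)
    N,l,s,c=cv2.connectedComponentsWithStats(m.astype(np.uint8));i=1+s[1:,4].argmax()
    m=l==i;h=cv2.convexHull(np.argwhere(m)[:,::-1].astype(np.int32))
    (cu,cv_),r=cv2.minEnclosingCircle(h);z=np.median(P[m][:,2]);q=P[m]
    print(n,m.sum(),cu,cv_,r,'z',z,'min',q.min(0),'max',q.max(0),'mid',(q.min(0)+q.max(0))/2)
print(P[167,185],P[125,256],P[210,256],P[210,330])
c=img[110:225,165:345];cv2.imwrite('pics/crop.png',cv2.resize(c,None,fx=4,fy=4)[:,:,::-1])
E
```

```text
round knob 147 [ 0.49787911 -0.17549344  0.05781414]
round 576 306.4495849609375 177.7941131591797 16.176410675048828 z 0.03008640044979815 min [ 0.27859236 -0.21805913  0.01842472] max [ 0.53994427 -0.06684653  1.0145013 ] mid [ 0.40926831 -0.14245283  0.51646301]
square knob 156 [0.49897869 0.07795042 0.05792209]
square 827 206.5 175.5 22.102134704589844 z 0.03015167691150777 min [ 0.27859236 -0.06684653  0.01938835] max [0.54584853 0.12647002 1.0145013 ] mid [0.41222044 0.02981174 0.51694483]
recess 1136 255.65789794921875 166.44737243652344 19.665761947631836 z 0.012352251864646087 min [ 0.48081217 -0.09619242  0.00650698] max [0.58382977 0.00663667 0.01549262] mid [ 0.53232097 -0.04477787  0.0109998 ]
[0.52655098 0.13827152 0.01893769] [ 0.64214048 -0.04561565  0.0181988 ] [ 0.41453241 -0.04658171  0.01615888] [ 0.41449776 -0.23876812  0.02003032]
```

View pics/crop.png

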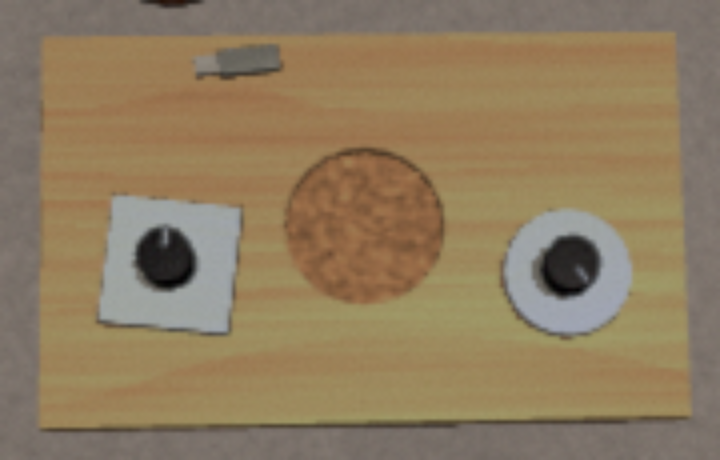

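The crop confirms it: the round base with black knob is at the right (crop 567,272), and the square one at the left (170,262). The measured knob top of 0.058 matches 20+38 mm, and the recess bottom of 0.012 is also right. I'll move above the dial, 386 mm along tool x and -164 mm along tool y.

```bash
python3 -m creep '[[0.32,-0.137,0,0,1],[0.32,-0.137,0,0,1],[0.32,-0.137,0,0,1],[0.32,-0.137,0,0,1],[0.32,-0.137,0.1,0,1],[0.32,-0.137,0.1,0,1],[0.32,-0.137,0.1,0,1],[0.32,-0.137,0.1,0,1]]' 20
python3 -m creep '[[0,0,0,0,1],[0,0,0,0,1]]'
cat > go.py <<'E'
import sys,numpy as np
from scipy.spatial.transform import Rotation as R
from plant import robot
s=robot.observe();t=np.array(eval(sys.argv[1]))
r=R.from_rotvec(s['orientation'])
print(s['time_s'],s['tool_pos'],s['force'],s['opening'],'share',(r.inv().apply(t-s['tool_pos'])/.15).round(3));print(r.as_matrix().round(3))
E
python3 go.py '[.498,-.1755,.12]'
python3 - <<'E'
from plant import robot
import cv2,numpy as np
from h import cloud
f=robot.grab_frame('wrist');np.savez('w.npz',**f);cv2.imwrite('pics/w1.png',f['frame'][:,:,::-1])
E
```

```text
time_s: 1.1
tool_pos: [0.4972, -0.1748, 0.1705]
orientation: [-3.075, -0.644, 0.001]
force: [0.1, -0.2, 0.0]
opening: 0.996
grasp_force: 0.0
time_s: 1.35
tool_pos: [0.4958, -0.1761, 0.1709]
orientation: [-3.074, -0.645, 0.002]
force: [-0.3, -0.2, -0.4]
opening: 1.001
grasp_force: 0.0
1.35 [ 0.49582386 -0.1761367   0.17089759] [-0.32707867 -0.19036735 -0.37558673] 1.000980460268759 share [0.015 0.002 0.339]
[[ 0.916  0.402 -0.002]
 [ 0.402 -0.916  0.   ]
 [-0.001 -0.001 -1.   ]]
```

View pics/w1.png

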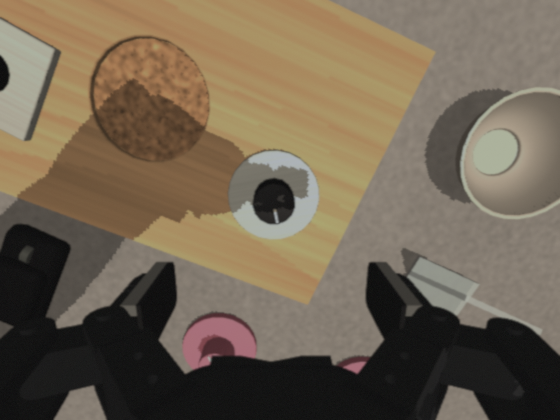

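The wrist view shows the round dial's base at (274,195) with its knob at (274,201), the recess at (151,98), and nothing near the fingers. I'll take one closer measurement from it.

```bash
python3 - <<'E'
import numpy as np,cv2
from h import cloud
f=dict(np.load('w.npz'));P=cloud(f)
def fit(n,lo,hi,u,v,r):
    m=np.zeros(P.shape[:2],np.uint8);cv2.circle(m,(u,v),r,1,-1)
    m&=((P[...,2]>lo)&(P[...,2]<hi)).astype(np.uint8)
    q=P[m>0];c,rad=cv2.minEnclosingCircle(q[:,:2].astype(np.float32)*1000)
    print(n,len(q),c,2*rad,np.median(q[:,2]),(q.min(0)+q.max(0))/2)
fit('base',.026,.033,274,195,52);fit('knob',.053,.062,274,201,30);fit('recess',.008,.0155,151,98,66)
E
python3 go.py '[.498,-.1755,.12]'|head -1
```

```text
base 4833 (500.0537414550781, -177.2277069091797) 83.99363708496094 0.028935533208541926 [ 0.50012853 -0.17729142  0.02942802]
knob 1392 (500.3357849121094, -177.218017578125) 35.544944763183594 0.056916573678962856 [ 0.50027078 -0.17725756  0.05606889]
recess 11362 (531.797119140625, -44.21564483642578) 104.56207275390625 0.011389786841888322 [ 0.531919   -0.04387203  0.01214229]
1.4 [ 0.49570139 -0.17669651  0.17126407] [ 0.4334141  -0.58336612  0.85667305] 0.9967261334214791 share [ 0.018 -0.001  0.342]
```

Diameters of 84.0, 35.5 and 104.6 mm match the description. The dial is at (0.500,-0.177) and the recess at (0.532,-0.044). Next I descend and close gently.

```bash
python3 -m creep '[[0.026,0.011,0.2,0,1],[0,0,0.2,0,1],[0,0,0.2,0,1],[0,0,0.15,0,1],[0,0,0.1,0,1],[0,0,0.05,0,1],[0,0,0,0,1],[0,0,0,0,1]]' 20
python3 -m creep '[[0,0,0,0,0.2],[0,0,0,0,0],[0,0,0,0,-0.2],[0,0,0,0,-0.4],[0,0,0,0,-0.6],[0,0,0,0,-0.6],[0,0,0,0,-0.6],[0,0,0,0,-0.6]]' 20
python3 go.py '[.532,-.044,.036]'
```

```text
time_s: 2.4
tool_pos: [0.5014, -0.1765, 0.0371]
orientation: [3.074, 0.643, 0.002]
force: [-0.3, -0.2, -0.3]
opening: 0.999
grasp_force: 0.0
time_s: 3.4
tool_pos: [0.5009, -0.1762, 0.0367]
orientation: [3.075, 0.644, 0.001]
force: [-0.4, 0.4, 5.3]
opening: 0.419
grasp_force: 20.1
3.4 [ 0.50085611 -0.17620125  0.03666049] [-0.42905758  0.37046454  5.31832791] 0.41925269183332753 share [ 0.544 -0.724  0.004]
[[ 0.916  0.401  0.001]
 [ 0.401 -0.916 -0.   ]
 [ 0.     0.    -1.   ]]
```

The knob is gripped (0.419 × 85 = 35.6 mm). Next I slide it along the board to the recess.

```bash
python3 -m creep '[[0.078,-0.1034,0,0,-0.6],[0.078,-0.1034,0,0,-0.6],[0.078,-0.1034,0,0,-0.6],[0.078,-0.1034,0,0,-0.6],[0.078,-0.1034,0,0,-0.6],[0.078,-0.1034,0,0,-0.6],[0.076,-0.1034,0,0,-0.6],[0,0,0,0,-0.6]]'
python3 go.py '[.532,-.044,.029]'
python3 - <<'E'
from plant import robot
import cv2,numpy as np
f=robot.grab_frame('wrist');cv2.imwrite('pics/w2.png',f['frame'][:,:,::-1])
E
```

```text
time_s: 4.4
tool_pos: [0.5311, -0.0414, 0.0354]
orientation: [-3.071, -0.648, 0.003]
force: [-0.3, -0.8, -2.0]
opening: 0.412
grasp_force: 20.3
4.4 [ 0.53108502 -0.04139598  0.03536438] [-0.28333111 -0.75269571 -2.03519329] 0.4116466646608513 share [-0.001  0.018  0.042]
[[ 0.915  0.404 -0.002]
 [ 0.404 -0.915  0.002]
 [-0.001 -0.003 -1.   ]]
```

View pics/w2.png

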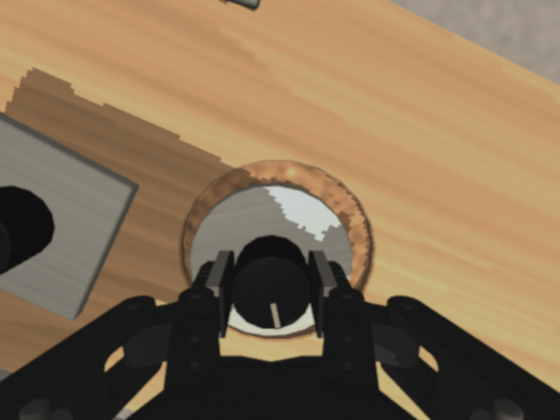

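The dial's disc (190–355 px) sits inside the recess rim (182–372 px), held by the knob and slightly left of centre. The square dial is clear to the left. I'll nudge it, lower it 7 mm, open partly and rise.

```bash
python3 -m creep '[[0,0.018,0.02,0,-0.6],[0,0,0.025,0,-0.6],[0,0,0,0,-0.6],[0,0,0,0,0.1],[0,0,0,0,0.3],[0,0,0,0,0.4],[0,0,0,0,0.4],[0,0,0,0,0.4]]'
python3 -m creep '[[0,0,-0.1,0,0.4],[0,0,-0.2,0,0.4],[0,0,-0.3,0,0.4],[0,0,-0.3,0,0.4],[-0.3,0,0,0,0.4],[-0.3,0,0,0,0.4],[0,0,0,0,0.4],[0,0,0,0,0.4]]'
python3 - <<'E'
from plant import robot
import cv2,numpy as np
from h import cloud
f=robot.grab_frame('wrist');cv2.imwrite('pics/w3.png',f['frame'][:,:,::-1]);P=cloud(f)
R=np.hypot(P[...,0]-.532,P[...,1]+.044)
def fit(n,lo,hi,r):
    q=P[(R<r)&(P[...,2]>lo)&(P[...,2]<hi)]
    if len(q): c,d=cv2.minEnclosingCircle(q[:,:2].astype(np.float32)*1000);print(n,len(q),c,2*d,np.percentile(q[:,2],[5,50,95]))
fit('knob',.042,.065,.035);fit('base',.0175,.036,.049)
E
```

```text
time_s: 5.45
tool_pos: [0.5329, -0.0465, 0.0296]
orientation: [3.075, 0.644, 0.0]
force: [-0.4, 0.1, 0.4]
opening: 0.697
grasp_force: 0.0
time_s: 6.45
tool_pos: [0.4514, -0.0827, 0.1656]
orientation: [3.074, 0.643, 0.004]
force: [0.1, 0.9, -0.8]
opening: 0.701
grasp_force: 0.0
knob 1762 (531.607177734375, -47.97024154663086) 35.787078857421875 [0.04771483 0.04899564 0.05016344]
base 6185 (531.5609741210938, -48.039527893066406) 83.89366149902344 [0.01977882 0.02100555 0.02224167]
```

View pics/w3.png

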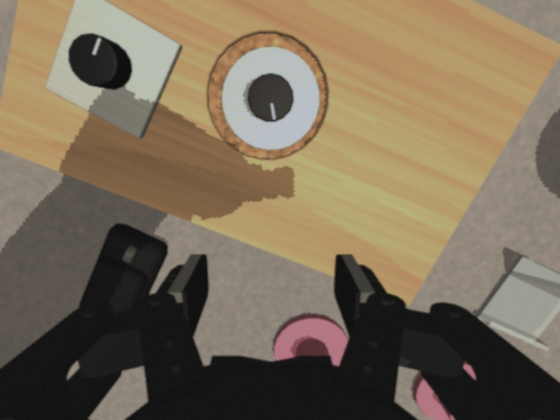

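The dial lies flat in the recess at (270,98), with a cork ring visible all round. Its knob top is at 0.049, against 0.050 expected, and it is about 4 mm off centre. The square dial is undisturbed at (115,65), and the gripper is clear. I'll hand it in.

```bash
python3 -c "
from plant import robot
print(robot.close_job())"
```

```text
the job is handed in; nothing more can be done
None
```

The round dial was slid into the recess and lies flat on the bottom, about 4 mm off centre; the square dial looks untouched in the last picture, and I handed the job in about 6.5 s into the 32 s allowed, though no verdict was returned.

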